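# Roll down the trim strip on a floating machine cover

## Task

Take the orange roller tool from its holder and press down the blue trim strip on the crowned white cover with a steady 5 to 9 newtons: settle on the red line for about 1.5 seconds, roll without lifting to the yellow line on the crown for 3 seconds, then on to the green line for 1.5 seconds. The cover rides on a freely rolling sprung carriage that slips away from under the roller, so keep correcting, keep the carriage off its stops, touch the cover with the roller only and leave the other things alone. Then lift the roller about a hand's width clear of the cover and finish while still holding the tool in the air.

Things in the scene. Friction and masses are not known exactly. Their poses are not given: they have to be found in the camera images.
- holder: fixed black square socket, 66 x 66 mm outside, 66 mm high, wall 7 mm, open at the top, on a 100 x 100 x 6 mm steel foot; the tool hangs in it. Origin: centre of its underside on the bench, z up. Stands left or right, between robot and guide
- tool: loose roller tool, 0.19 kg: 64 x 64 x 6 mm flange resting on the holder's rim, above it an orange handle 26 x 26 mm, 75 mm tall, below it a fork with a free-turning black wheel, axle along the tool's x, so it rolls along the tool's y. Origin: centre of the flange's underside; z up along the handle. The wheel hangs 50 mm into the holder: lift straight up 60 mm or more
- roller (a point): centre of the tool's wheel (radius 20 mm, 30 mm wide), 30 mm below the tool's origin; axes as the tool's (do not turn with the wheel)
- handle (a point): point on the handle to grip, 48 mm above the tool's origin (42 mm above the flange's top); the handle ends 33 mm above it
- guide: fixed guide of the floating fixture on the bench, 110 x 620 mm, with yellow end stops. Origin: centre of its underside. The carriage runs along its y axis; x points across it, away from the robot; z up. Pressing the crown with F at distance s to one side of the yellow line (along y) drives the carriage to the other side with about F*s/R, R = 400 mm
- carriage (a joint): position of the grey carriage along the guide's y in m, 0 mid; stops at -0.16 and 0.16, keep within 0.15. Centring spring 8 N/m, damping 1 N s/m, dry friction 0.02 N; moving mass (carriage plus cover) 2.4 kg nominal, hidden 2.1 to 2.7. As F/R exceeds the spring, it is unstable: over a tool held still the cover runs away
- cover (a joint): how far the white cover is pressed down on its vertical springs in m, 0 at rest, bottom stop at 0.06. Spring 250 N/m with the weight balanced, so contact force = 250 * value: 5 to 9 N is 0.020 to 0.036 m; above 0.044 m (11 N) it is overpressed. Sprung mass 0.9 kg, damping 7 N s/m
- mark_red (a point): red line across the cover's top, where rolling begins, 45 mm towards -y (guide's y) of the yellow line. The top is a cylinder arc of radius R = 400 mm, its axis along the guide's x, 60 mm wide (x), 160 mm long (y). Axes as the guide's; moves with carriage and cover
- mark_yellow (a point): yellow line at the crown of the cover, on its top surface, 150 mm above the bench when unpressed, midway across the guide; axes as the guide's; moves with carriage and cover. The wheel's centre is 20 mm above it when rolling there
- mark_green (a point): green cross line on the cover's top surface, where rolling ends, 45 mm towards +y (guide's y) of the yellow line; moves with carriage and cover
- parts_bin: bystander: loose blue plastic bin, 120 x 170 mm, 65 mm high, with steel connecting rods in it. Origin: centre of its underside. Leave alone
- con_rod: bystander: loose steel connecting rod about 130 mm long, 48 mm wide at the big end, 16 mm thick, lying beyond the guide. Leave alone
- screwdriver: bystander: loose screwdriver lying beyond the guide. Leave alone
Not all that is in view belongs to the job. Of the things that look like the tool, the larger one is meant.

How it is judged (in metres and radians):
On the way, in this order (a step that is already met when the one before it is completed fails the run):
1. roller on the red line (within 18 mm along the strip), pressing with 5 to 9 N for 1.0 s (y of roller in the frame of mark_red between -0.018 and 0.018 m and distance between roller and mark_red below 0.036 m and value of joint cover between 0.02 and 0.036 m), for 1 s.
2. roller on the yellow line (within 18 mm), pressing with 5 to 9 N for 2.5 s (y of roller in the frame of mark_yellow between -0.018 and 0.018 m and distance between roller and mark_yellow below 0.036 m and value of joint cover between 0.02 and 0.036 m), for 2.5 s.
3. roller on the green line (within 18 mm), pressing with 5 to 9 N for 1.0 s (y of roller in the frame of mark_green between -0.018 and 0.018 m and distance between roller and mark_green below 0.036 m and value of joint cover between 0.02 and 0.036 m), for 1 s.
At the end, for the whole second after the job is handed in: the tool is held in the fingers, upright within 0.4 rad and still, its wheel centre more than 50 mm above the crown of the cover, touching neither cover nor holder; the cover has sprung back up (pressed less than 8 mm) (z of roller in the frame of mark_yellow above 0.05 m and contact force between the fingers and tool above 2 N and contact force between tool and cover below 0.1 N and contact force between tool and holder below 0.1 N and angle between tool's own z axis and vertical below 0.4 rad and linear speed of tool below 0.05 m/s and value of joint cover below 0.008 m); the arm keeps its last pose, push and grip.
It fails at once if the roller leaves the strip or presses with less than 3 N while between the red and green lines (within 25 mm of the yellow line and 15 mm of the surface) (y of roller in the frame of mark_yellow between -0.025 and 0.025 m and x of roller in the frame of mark_yellow between -0.045 and 0.045 m and z of roller in the frame of mark_yellow below 0.035 m and value of joint cover below 0.012 m).
It fails at once if the cover is pressed with more than 11 N (value of joint cover above 0.044 m).
It fails at once if the carriage runs to its stops (value of joint carriage above 0.15 m or value of joint carriage below -0.15 m).
It fails at once if fingers or arm touch the cover (contact force between any of the arm, the fingers and cover above 1 N).
It fails at once if a bystander is disturbed (distance of any of parts_bin, con_rod, screwdriver from where it was at the start of the episode above 0.02 m).
It also fails if it takes over 67 s, if anything falls off the work surface, if the arm or the gripper's body presses on something with over 40 N, if the wrist force passes 120 N, or if a joint passes its speed limit or range.

## Robot

A 6-joint arm with a two-finger parallel gripper is mounted at the origin on the work surface. World frame = base frame: x ahead of the robot, y to its left, z up, the work surface at z = 0. Lengths are in mm, angles in rad, forces in N, time in s.
With the tool pointing down it reaches from about 350 to 775 mm from the base axis. Payload 7.3 kg.
Tool frame: the origin (TCP) lies midway between the tips of the shut fingers; the grasp point (between the pads) lies 19 mm behind it; z points along the fingers, y is the line along which they close (so a half turn about z gives the same grasp; the last joint's range is limited). The gripper opens to 92 mm and grips with 3 to 60 N. Pads are 19 mm wide; open, the fingers measure 130 mm over their backs; the gripper's body (75 mm by 190 mm) begins 47 mm behind the grasp point.
Start: joints at [-1.393, 0.342, 1.524, -0, 1.275, -0.146], TCP at [167.063, -497.73, 226.741] pointing down, gripper open.
Joint ranges: [-2.53, 2.53], [-0.77, 2.02], [0.04, 2.7], [-1, 4.14], [0.28, 2.66], [-3.11, 3.11]. Speed limits (rad/s): [2.57, 2.57, 3.14, 3.14, 3.14, 3.14].

## Interface

Orientations are given as [roll, pitch, yaw] about the fixed x, y, z axes, in that order (R = Rz(yaw) Ry(pitch) Rx(roll)).
In Python, from plant import bot gives the robot as it stands.
- The arm moves only by the tool servo_tool, never from a script. Its argument "deltas" is a list of rows, each a list of 2 entries, a list of its own where there are three numbers: the shift along the tool's x, y, z in m, then the turn, a rotation vector about the tool's x, y, z in degrees. A call has 1 to 20 rows; each row shifts and turns the commanded pose from where the row before left it, along the tool's axes as they then stand; what a row does not reach is not made up. A row lasts 1/8 s, in which the tool goes at most 62.5 mm and 10.7 degrees, less where a joint would pass 70% of its speed; a pose out of reach is approached as far as the arm can. A call with a gripper value outside its range is refused whole. "fingers" is the opening, from 0 (shut) to 1 (fully open), set as the call begins (left out, the last holds). The fingers move at their own pace and stop on an object; the grip force is fixed at half the most. Time passes only in rows, so rows that do not move let the fingers close. It gives the time, the measured TCP pose, the force, the opening and the grip force at its end, in the units of the state.
- bot.get_obs(): the state, without advancing time (a new reading comes with each control period).
- bot.capture(name): name is "scene" or "top" or "wrist"; returns the picture (480x640x3 uint8, red, green, blue); there is no depth.
- bot.camera_model(name): a dict with "mtx" (3x3 intrinsics, pixels), "dist" ([k1, k2, p1, p2, k3] as OpenCV has them; the pictures are not rectified), "xyz" and "rotation" of the camera in the world. Camera axes: x right, y down, z forward; pixel columns grow to the right and rows downward; lengths in mm; the calibration is good to about 2 mm. A picture is of the moment at which its call begins: read the wrist's pose just before it. camera_model takes no time and is no camera call; for the wrist camera it gives the pose at the moment of the call.
- bot.close_job(): hands the job in; it is judged then, once.
The state is a dict: "time": time; "joint_positions": joint angles; "dq": joint speeds; "tau": joint torques, N m; "tool_pos": TCP position; "tcp_rot": TCP orientation; "contact_force": force on the tool from outside, world axes, zero at the start; "moment": the same for the moment, N m; "grip_width": finger opening in mm; "finger_force": force on a finger pad.
Only numpy, scipy, OpenCV 4.12 (cv2) and the standard library are available. Lean on these libraries where they do the work, as an engineer would, in place of code of your own. Each camera call takes 0.05 s, during which the arm holds its last target. There are 200 camera calls.

## Working session

There is one attempt and no reset: what is moved stays moved. The work goes in short steps, Python scripts to look and compute and a tool call to move; the robot and the scene stay as the last step left them, time stands still between calls to the robot, and variables do not carry over. Pictures are saved under pics/ and viewed, at most 10 in all, crops included, and the job is handed in when it is done.

Besides the shell and the picture viewer there is one more tool, called in YAML: its name, and indented under it one key for each argument. servo_tool: Moves the arm, as the interface text tells. Its arguments: {"type":"object","properties":{"deltas":{"type":"array"},"fingers":{"type":"number"}},"required":["deltas"]}

```bash
ls; mkdir -p pics; python3 - <<'E'
from plant import bot
import cv2
for n in("scene","top"):
    im=bot.capture(n); cv2.imwrite(f"pics/{n}0.png",im[:,:,::-1])
    m=bot.camera_model(n); print(n,m)
print(bot.get_obs())
E
```

```text
pics
scene {'mtx': array([[445.83634213,   0.        , 313.21130695],
       [  0.        , 445.83634213, 239.53693349],
       [  0.        ,   0.        ,   1.        ]]), 'dist': array([0.03931027, 0.        , 0.        , 0.        , 0.        ]), 'xyz': array([1222.72877466,   36.1371938 ,  676.32673768]), 'rotation': array([-2.25849611, -0.01431799,  1.61923413])}
top {'mtx': array([[462.67029387,   0.        , 321.76517869],
       [  0.        , 462.67029387, 236.48716303],
       [  0.        ,   0.        ,   1.        ]]), 'dist': array([-0.0855394,  0.       ,  0.       ,  0.       ,  0.       ]), 'xyz': array([494.32103076,  14.32527956, 991.41358765]), 'rotation': array([-3.07156016, -0.01052883, -1.58134708])}
{'time': 0.1, 'joint_positions': array([-1.39299678e+00,  3.42636277e-01,  1.52490711e+00, -2.87094521e-05,
        1.27539668e+00, -1.45972826e-01]), 'dq': array([ 1.72556877e-03,  9.42254509e-05, -2.62115748e-03,  5.02481731e-04,
       -1.95900562e-04,  1.07119367e-03]), 'tau': array([ 1.65162237e-03, -4.32004237e+01, -2.44692671e+01,  7.19272415e-02,
        5.25913434e-02, -5.30027239e-05]), 'tool_pos': array([ 166.98865788, -497.35809677,  226.12818272]), 'tcp_rot': array([-3.14025558e+00, -1.68825015e-04,  3.23780635e-01]), 'contact_force': array([0.36587644, 0.0574006 , 0.68818131]), 'moment': array([-0.02490088, -0.02868331, -0.00698578]), 'finger_force': 0.0, 'grip_width': 91.74557086023044}
```

View pics/scene0.png

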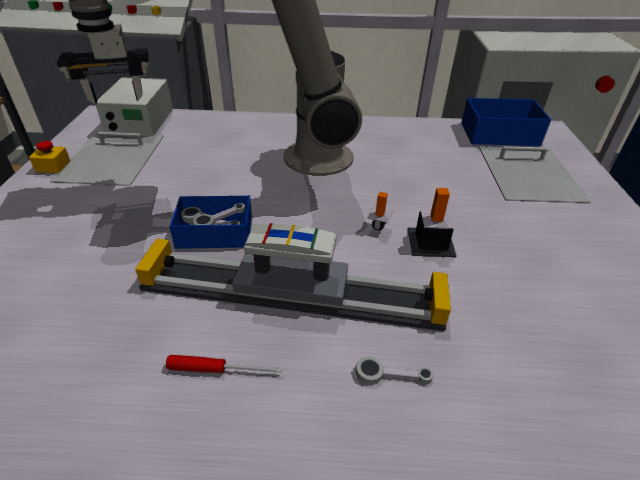

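View pics/top0.png

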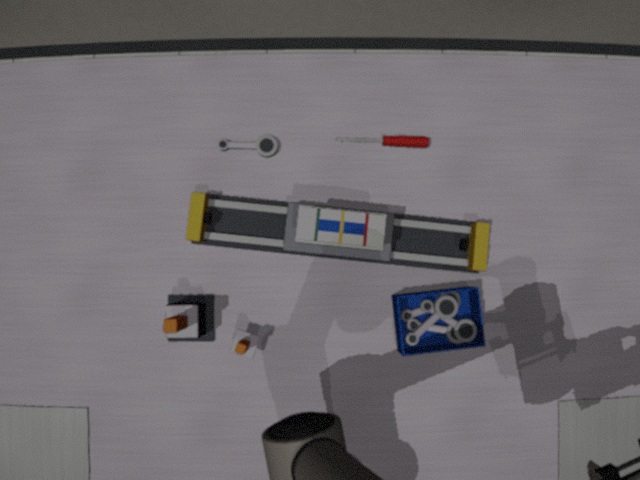

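The scene view shows the holder with the large tool at about (432,235), with a smaller decoy at (380,210). The cover is at (290,240), with red on the image left, towards -y. In the top view, the tool and holder are at (185,317), and the red, yellow and green lines are at (366,228), (342,227) and (317,225).

```bash
cat > h.py <<'E'
import numpy as np,cv2
from scipy.spatial.transform import Rotation as R
from plant import bot
def model(n):
    m=bot.camera_model(n); return m['mtx'],m['dist'],m['xyz'],R.from_euler('xyz',m['rotation']).as_matrix()
def back(M,px,z):
    K,d,c,r=M; p=cv2.undistortPoints(np.array(px,float).reshape(-1,1,2),K,d).reshape(-1,2)
    v=np.c_[p,np.ones(len(p))]@r.T; return c+v*((z-c[2])/v[:,2])[:,None]
def proj(M,P):
    K,d,c,r=M; return cv2.projectPoints((np.array(P,float).reshape(-1,3)-c)@r,np.zeros(3),np.zeros(3),K,d)[0].reshape(-1,2)
def comps(im,lo,hi,amin=15):
    h=cv2.cvtColor(im,cv2.COLOR_RGB2HSV); m=cv2.inRange(h,np.array(lo),np.array(hi))
    n,l,s,c=cv2.connectedComponentsWithStats(m)
    return [(s[i,4],c[i].round(2),s[i,:4],l==i) for i in range(1,n) if s[i,4]>=amin]
E
python3 - <<'E'
from h import *
im=cv2.imread("pics/top0.png")[:,:,::-1].copy()
cv2.imwrite("pics/crop0.png",cv2.resize(im[180:355,155:495,::-1],None,fx=2.35,fy=2.35,interpolation=cv2.INTER_CUBIC))
M=model("top")
for n,lo,hi in(("orange",(4,150,90),(15,255,255)),("yellow",(17,130,90),(32,255,255)),("green",(45,80,40),(90,255,255)),("red",(172,120,80),(180,255,255)),("red2",(0,150,80),(3,255,255)),("blue",(105,150,60),(125,255,255))):
    for a,c,s,_ in comps(im,lo,hi): print(n,a,c,s,back(M,c,150)[0].round(1))
S=model("scene"); im=cv2.imread("pics/scene0.png")[:,:,::-1].copy()
for n,lo,hi in(("orange",(4,150,90),(15,255,255)),("yellow",(17,130,90),(32,255,255))):
    for a,c,s,_ in comps(im,lo,hi): print("scene",n,a,c,s)
E
```

```text
orange 74 [171.54 324.32] [164 319  13  13] [396.1 279.2 150. ]
orange 31 [242.65 346.9 ] [239 343   8  11] [355.1 149.6 150. ]
yellow 632 [195.49 216.39] [187 193  18  48] [592.5 236.2 150. ]
yellow 52 [341.21 226.46] [339 211   5  32] [571.3 -30.9 150. ]
yellow 663 [480.36 245.99] [472 222  18  49] [ 532.8 -287.8  150. ]
red2 318 [406.31 141.05] [384 137  45  10] [ 730.2 -154.8  150. ]
blue 199 [328.35 225.26] [318 220  21  12] [573.7  -7.4 150. ]
blue 186 [353.59 227.93] [344 223  20  11] [568.4 -53.5 150. ]
blue 1155 [432.05 307.89] [396 288  87  67] [ 421.  -194.6  150. ]
blue 56 [422.73 317.  ] [416 313  15   9] [ 404.8 -177.1  150. ]
blue 29 [440.69 322.52] [437 320   9   5] [ 394.1 -210.   150. ]
blue 255 [431.09 338.83] [415 332  34  15] [ 365.  -191.7  150. ]
scene orange 353 [440.97 203.78] [432 188  18  34]
scene orange 199 [380.92 203.63] [376 192  11  25]
scene yellow 43 [154.93   9.67] [151   6   8   9]
scene yellow 508 [ 45.98 159.48] [ 29 146  37  27]
scene yellow 18 [ 15.06 166.78] [ 12 165   8   6]
scene yellow 61 [290.21 234.39] [286 225   9  20]
scene yellow 633 [149.85 260.46] [136 239  33  46]
scene yellow 765 [440.8  297.45] [432 272  19  52]
```

View pics/crop0.png

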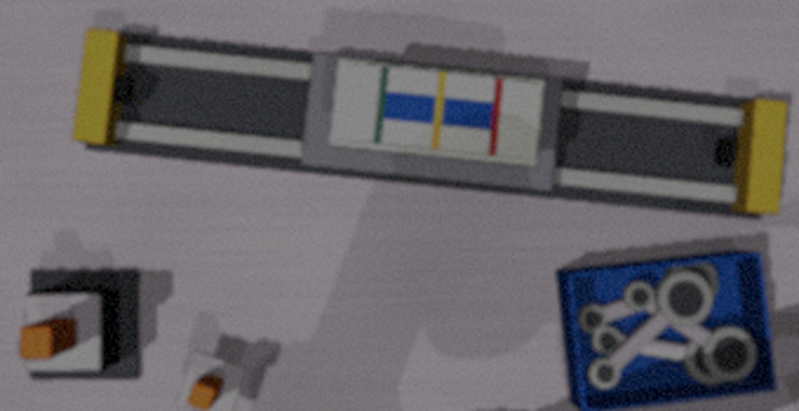

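The crop shows the flange corners at (25,292), (103,294) and (100,371), the handle top at (36,341), and the foot at (31..140, 270..377), all in crop pixels. The holder is nearly square to the axes. The gripper can reach the tool without hitting the decoy.

```bash
python3 - <<'E'
from h import *
M=model("top"); S=model("scene")
c=lambda u,v:(155+(u+.5)/2.35-.5,180+(v+.5)/2.35-.5)
fl=[c(25,292),c(103,294),c(100,371)]
P=back(M,fl,72); print("flange",P.round(1), "centre",((P[0]+P[2])/2).round(1))
F=back(M,[c(31,270),c(140,270),c(139,377),c(30,378)],6);print("foot",F.round(1),F.mean(0).round(1))
print("handletop",back(M,c(36,341),147).round(1))
t=np.array([(P[0]+P[2])[0]/2,(P[0]+P[2])[1]/2,0])
print("scene proj of handle mid / bottom/top",proj(S,[t+[0,0,72],t+[0,0,110],t+[0,0,147]]).round(1),"seen centroid 441,203.8")
import itertools
print("yellow",proj(S,[[571.3,-30.9,150]]).round(1),"seen 290.2 234.4")
im=cv2.imread("pics/scene0.png")
cv2.imwrite("pics/crop1.png",np.vstack([cv2.resize(im[180:260,360:480],None,fx=5,fy=3.5,interpolation=3),cv2.resize(im[215:315,230:350],None,fx=5,fy=3.2,interpolation=3)]))
E
```

```text
flange [[427.3 316.4  72. ]
 [425.3 249.6  72. ]
 [360.8 252.2  72. ]] centre [394.  284.3  72. ]
foot [[442.3 332.6   6. ]
 [441.8 232.8   6. ]
 [345.7 233.9   6. ]
 [344.9 333.3   6. ]] [393.7 283.2   6. ]
handletop [[394.8 283.  147. ]]
scene proj of handle mid / bottom/top [[436.1 218.6]
 [439.4 204.8]
 [442.7 190.7]] seen centroid 441,203.8
yellow [[290.4 234.9]] seen 290.2 234.4
```

View pics/crop1.png

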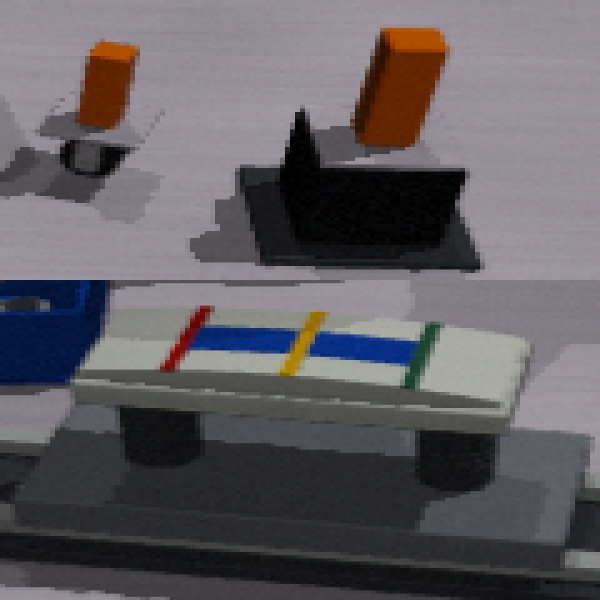

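The scene crop shows the top face of the cover with all three lines, and the large tool standing square in its socket. The tool centre is about (394.5, 283.5) with yaw about 0. I'll move over it.

servo_tool:
  deltas:
    - [[0, 0, -0.015], [0, 0, 9.28]]
    - [[0, 0, -0.015], [0, 0, 9.27]]
    - [[0.0416, -0.0309, 0], [0, 0, 0]]
    - [[0.0416, -0.0309, 0], [0, 0, 0]]
    - [[0.0416, -0.0309, 0], [0, 0, 0]]
    - [[0.0416, -0.0309, 0], [0, 0, 0]]
    - [[0.0416, -0.0309, 0], [0, 0, 0]]
    - [[0.0416, -0.0309, 0], [0, 0, 0]]
    - [[0.0416, -0.0309, 0], [0, 0, 0]]
    - [[0.0416, -0.0309, 0], [0, 0, 0]]
    - [[-0.0105, -0.0533, 0], [0, 0, 0]]
    - [[-0.0105, -0.0533, 0], [0, 0, 0]]
    - [[-0.0105, -0.0533, 0], [0, 0, 0]]
    - [[-0.0105, -0.0533, 0], [0, 0, 0]]
    - [[-0.0105, -0.0533, 0], [0, 0, 0]]
    - [[-0.0105, -0.0533, 0], [0, 0, 0]]
    - [[-0.0105, -0.0533, 0], [0, 0, 0]]
    - [[-0.0105, -0.0533, 0], [0, 0, 0]]
    - [[-0.0105, -0.0533, 0], [0, 0, 0]]
    - [[-0.0105, -0.0533, 0], [0, 0, 0]]
  fingers: 1

```text
time: 2.6
tool_pos: [394.1, 284.1, 256.5]
tcp_rot: [3.141, 0.0, 0.0]
contact_force: [0.7, -0.6, -0.2]
grip_width: 91.6
finger_force: 0.0
```

```bash
python3 - <<'E'
from h import *
W=model("wrist"); im=bot.capture("wrist"); cv2.imwrite("pics/w1.png",im[:,:,::-1])
o=bot.get_obs(); print(o['tool_pos'],o['tcp_rot'],o['contact_force'])
print(proj(W,[[394.5,283.5,147],[394.5,283.5,72]]))
for a,c,s,_ in comps(im,(4,150,60),(15,255,255)): print(a,c,s,back(W,c,147).round(1))
E
```

```text
[392.40007443 289.46046013 256.3655738 ] [-3.13793744e+00  1.28305397e-03  3.25983692e-03] [-2.83413767  2.75378098 -0.23716199]
[[321.47975366 239.46881209]
 [321.35603049 215.5761332 ]]
1603 [322.92 230.04] [306 204  34  52] [[401.4 282.5 147. ]]
1034 [454.58 270.17] [434 249  43  43] [[371.4 187.1 147. ]]
```

View pics/w1.png

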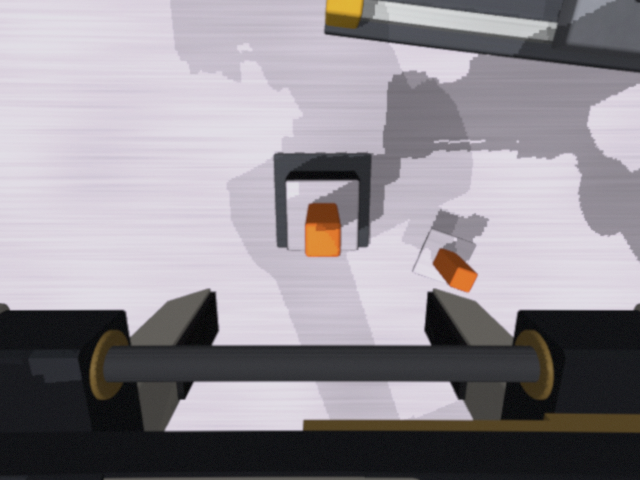

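The wrist view shows the handle top at about (323,242), square to the axes and within 1–2 mm of the estimate. The decoy, at (455,270), is clear of the fingers.

servo_tool:
  deltas:
    - [[-0.001, 0, 0.03], [0, 0, 0]]
    - [[0, 0, 0.04], [0, 0, 0]]
    - [[0, 0, 0.04], [0, 0, 0]]
    - [[0, 0, 0.03], [0, 0, 0]]
    - [[0, 0, 0.0215], [0, 0, 0]]
    - [[0, 0, 0], [0, 0, 0]]
    - [[0, 0, 0], [0, 0, 0]]

```text
time: 3.52
tool_pos: [394.3, 282.6, 95.8]
tcp_rot: [-3.141, -0.001, -0.0]
contact_force: [-0.2, 0.2, 0.1]
grip_width: 91.7
finger_force: 0.0
```

servo_tool:
  deltas:
    - [[0, 0, 0], [0, 0, 0]]
    - [[0, 0, 0], [0, 0, 0]]
    - [[0, 0, 0], [0, 0, 0]]
    - [[0, 0, 0], [0, 0, 0]]
    - [[0, 0, 0], [0, 0, 0]]
    - [[0, 0, 0], [0, 0, 0]]
  fingers: 0

```text
time: 4.28
tool_pos: [393.8, 282.5, 95.1]
tcp_rot: [3.141, 0.0, 0.0]
contact_force: [0.1, 0.4, 0.4]
grip_width: 36.3
finger_force: 0.0
```

servo_tool:
  deltas:
    - [[0, 0, 0], [0, 0, 0]]
    - [[0, 0, 0], [0, 0, 0]]
    - [[0, 0, 0], [0, 0, 0]]
    - [[0, 0, 0], [0, 0, 0]]

```text
time: 4.78
tool_pos: [393.8, 282.5, 95.2]
tcp_rot: [3.142, -0.0, 0.0]
contact_force: [1.3, -0.2, -1.0]
grip_width: 25.9
finger_force: 30.0
```

servo_tool:
  deltas:
    - [[0, 0, -0.02], [0, 0, 0]]
    - [[0, 0, -0.04], [0, 0, 0]]
    - [[0, 0, -0.04], [0, 0, 0]]
    - [[0, 0, -0.04], [0, 0, 0]]
    - [[0, 0, -0.03], [0, 0, 0]]
    - [[0, 0, -0.03], [0, 0, 0]]
    - [[0, 0, 0], [0, 0, 0]]
    - [[0, 0, 0], [0, 0, 0]]
    - [[0, 0, 0], [0, 0, 0]]

```text
time: 5.9
tool_pos: [393.2, 282.2, 293.6]
tcp_rot: [3.14, 0.003, -0.0]
contact_force: [0.5, -0.1, -2.7]
grip_width: 25.6
finger_force: 30.0
```

```bash
python3 - <<'E'
from h import *
im=bot.capture("scene"); o=bot.get_obs(); cv2.imwrite("pics/s2.png",im[:,:,::-1])
cv2.imwrite("pics/s2c.png",cv2.resize(im[90:250,350:510,::-1],None,fx=3.5,fy=3.5,interpolation=3))
print(o['tool_pos'],o['contact_force'],o['moment'],o['grip_width'],o['finger_force'])
E
```

```text
[393.36329708 282.24114565 293.82501794] [ 0.70677911 -0.08192144 -2.15756292] [ 0.03948864 -0.01432717 -0.02864702] 26.015210296221525 29.999920427799225
```

View pics/s2c.png

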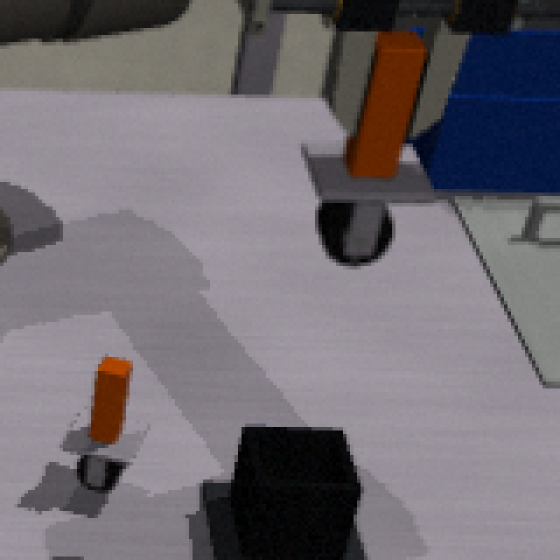

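The crop shows the wheel's flat face and fork towards the camera, so the axle lies along world x. Only -6.5° of yaw is needed to roll along the guide. I'll move to hover over the red line and build the tracker.

servo_tool:
  deltas:
    - [[0, 0, 0], [0, 0, 6.5]]
    - [[0.0118, 0.0183, 0], [0, 0, 0]]
    - [[0.0236, 0.0366, 0], [0, 0, 0]]
    - [[0.0236, 0.0366, 0], [0, 0, 0]]
    - [[0.0236, 0.0366, 0], [0, 0, 0]]
    - [[0.0236, 0.0366, 0], [0, 0, 0]]
    - [[0.0236, 0.0366, 0], [0, 0, 0]]
    - [[0.0236, 0.0366, 0], [0, 0, 0]]
    - [[0.0236, 0.0366, 0], [0, 0, 0]]
    - [[0.0236, 0.0366, 0], [0, 0, 0]]
    - [[0.0115, 0.018, 0.01], [0, 0, 0]]
    - [[0, 0, 0.02], [0, 0, 0]]
    - [[0, 0, 0.02], [0, 0, 0]]
    - [[0, 0, 0], [0, 0, 0]]
    - [[0, 0, 0], [0, 0, 0]]
    - [[0, 0, 0], [0, 0, 0]]

```text
time: 7.95
tool_pos: [567.7, -68.4, 246.1]
tcp_rot: [3.141, -0.002, -0.113]
contact_force: [0.5, -0.0, -1.4]
grip_width: 25.7
finger_force: 30.0
```

```bash
cat > trk.py <<'E'
from h import *
from scipy.optimize import least_squares
a=np.radians(6.5); G=np.array([np.sin(a),np.cos(a),0]); X=np.array([np.cos(a),-np.sin(a),0]); O=np.array([571.3,-30.9,150.])
xs,ys=np.meshgrid(np.arange(18,30,2.),np.arange(-74,75,1.5)); xs,ys=xs.ravel(),ys.ravel()
P0=O+xs[:,None]*X+ys[:,None]*G; P0[:,2]-=ys**2/800
S=model("scene")
def chroma(im):
    f=cv2.GaussianBlur(im.astype(np.float32),(0,0),.7); return f[:,:,:2]/(f.sum(2,keepdims=True)+15)
def samp(ch,c,p):
    q=proj(S,P0+c*G-[0,0,p]).astype(np.float32); return cv2.remap(ch,q[:,None],None,cv2.INTER_LINEAR)[:,0].ravel()
REF=samp(chroma(cv2.imread("pics/scene0.png")[:,:,::-1]),0,0)
def track(im,cp,pp,span=40):
    ch=chroma(im)
    f=lambda u:(samp(ch,u[0],u[1])-REF)
    c0=min(np.arange(cp-span,cp+span,1.5),key=lambda c:np.abs(f((c,pp))).sum())
    r=least_squares(f,(c0,pp),loss="soft_l1",f_scale=.03,diff_step=None,x_scale=(1,1))
    r1=least_squares(lambda u:f((u[0],pp)),(c0,),loss="soft_l1",f_scale=.03)
    return r1.x[0],r.x,r1.cost
def tool(o):
    d=o['tool_pos']-O; return d@G,d@X,o['tool_pos'][2]-59.1   # roller along/across guide, wheel centre z
E
python3 - <<'E'
from trk import *
print(track(cv2.imread("pics/s2.png")[:,:,::-1],0,0))
im=bot.capture("scene"); o=bot.get_obs(); cv2.imwrite("pics/s3.png",im[:,:,::-1])
print(track(im,0,0),tool(o),o['tool_pos'],o['tcp_rot'],o['contact_force'],o['time'])
cv2.imwrite("pics/s3c.png",cv2.resize(im[130:320,200:400,::-1],None,fx=3,fy=3,interpolation=3))
E
```

```text
(np.float64(0.48911945547520563), array([0.5, 0. ]), np.float64(0.028703672540187835))
(np.float64(0.4955985595154669), array([ 4.95715617e-01, -1.46233938e-04]), np.float64(0.047921478259563444)) (np.float64(-37.659704907258195), np.float64(0.6171046550778593), np.float64(186.951281795527)) [567.64993819 -68.38748112 246.0512818 ] [ 3.14131272e+00 -1.53496085e-03 -1.13133145e-01] [ 0.38373281 -0.60107201 -2.14105232] 8.0
```

View pics/s3c.png

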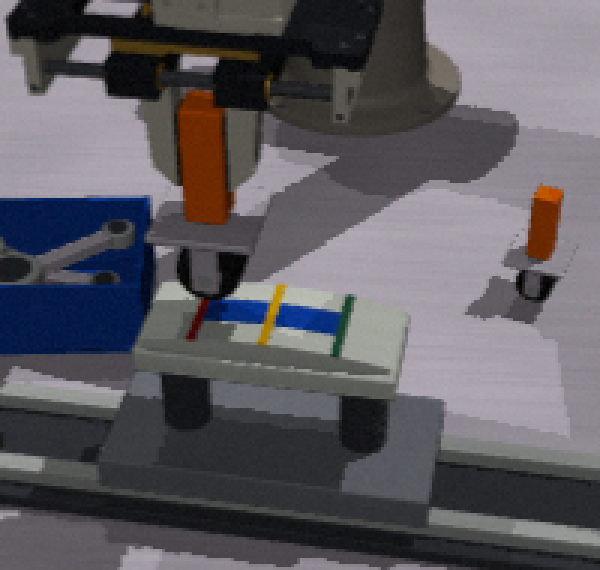

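The view shows the wheel directly over the red line, about 18 mm above it. Next I'll write the estimator and planner, and rehearse the whole schedule in simulation.

```bash
python3 - <<'E'
s=open("trk.py").read()
s=s.replace('''    r=least_squares(f,(c0,pp),loss="soft_l1",f_scale=.03,diff_step=None,x_scale=(1,1))
    r1=least_squares(lambda u:f((u[0],pp)),(c0,),loss="soft_l1",f_scale=.03)
    return r1.x[0],r.x,r1.cost''','''    kw=dict(loss="soft_l1",f_scale=.03,diff_step=.0007)
    r=least_squares(lambda u:f(u-1000),(c0+1000,pp+1000),**kw)
    r1=least_squares(lambda u:f((u[0]-1000,pp)),(c0+1000,),**kw)
    return r1.x[0]-1000,r.x-1000,r1.cost''')
open("trk.py","w").write(s)
E
cat > dyn.py <<'E'
import numpy as np
DT=.125; TGT=dict(R=-37.,Y=0.,G=37.)
def sim(c,v,yt,zw,dur,m=2.4,n=25):   # mm; yt,zw functions of time 0..dur
    h=dur/n
    for i in range(n):
        t=(i+.5)*h; s=yt(t)-c; p=max(0,170-s*s/840-zw(t)); F=.25*p
        a=(-F*s/400-.008*c-.001*v-.02*np.tanh(v/3))/m*1000
        v+=a*h; c+=v*h
    return c,v
def plan(c,v,y,zw,phases,rate=10.,m=2.4,s=None):
    """phases: string like RRRRYYY, one letter per row; zw list of row-end wheel heights, first = now"""
    out=[]; s=y-c if s is None else s
    for k,ph in enumerate(phases):
        tgt=TGT[ph]+(np.clip(.2*v,-10,10) if ph=='Y' else 0)
        s=np.clip(tgt,s-rate,s+rate); ye=y
        for _ in range(4):
            c1,v1=sim(c,v,lambda t:y+(ye-y)*t/DT,lambda t:zw[k]+(zw[k+1]-zw[k])*t/DT,DT,m); ye=round(c1+s-y,1)+y
        c,v,y=c1,v1,ye; out.append((y,c,v,s))
    return np.array(out)
if __name__=="__main__":
    ph="R"*14+"Y"*28+"G"*14; zw=[187,172,160,150,142.5]+[142.5]*60
    for m in(2.1,2.4,2.7):
        o=plan(0.5,0,-37.7,zw,ph,m=m); print(m,"c",o[::2,1].round(0).astype(int).tolist())
        print("s",o[::2,3].round(0).astype(int).tolist())
E
cat > step.py <<'E'
import sys,json
from trk import *; from dyn import *
# args: rows executed of last plan, phases for next plan, zw target
n,ph,zt=int(sys.argv[1]),sys.argv[2],float(sys.argv[3])
im=bot.capture("scene"); o=bot.get_obs(); y,x,zw=tool(o)
try: st=json.load(open("st.json"))
except OSError: st=None
if st is None: c,v,yc,t=0.5,0.,y,o['time']; print(track(im,0,0))
else:
    t=o['time']; D=t-st['t']; path=[st['yc']]+st['plan'][:n]; yc=path[-1]
    tt=np.r_[np.arange(n+1)*DT,9]; pp=np.r_[path,yc]; e0,e1=st['y']-path[0],y-yc
    yt=lambda u:np.interp(u,tt,pp)+e0+(e1-e0)*u/D; zf=lambda u:st['zw']+(zw-st['zw'])*min(1,u/D)
    cp,vp=sim(st['c'],st['v'],yt,zf,D,n=60)
    pe=max(0,170-(y-cp)**2/840-zw); cm,(c2,p2),cost=track(im,cp,pe,30); r=cm-cp
    c,v=cp+.85*r,vp+.8*r/D
    print(f"t={t:.2f} cpred={cp:.1f} cmeas={cm:.1f} free=({c2:.1f},{p2:.1f}) cost={cost:.3f} lag={e1:.1f}")
s=y-c; p=170-s*s/840-zw; fz=o['contact_force'][2]
print(f"c={c:.1f} v={v:.1f} s={s:.1f} x={x:.1f} zw={zw:.1f} pgeom={p:.1f} fz={fz:.1f} (p~{(fz+2)/.25:.1f}) grip={o['finger_force']:.0f}")
zs=[zw]+[zt]*60 if n else [187,172,160,150,142.5]+[142.5]*60
P=plan(c,v,yc,zs,ph); d=np.diff(np.r_[yc,P[:,0]])
print("tool y (m):",[round(float(-q)/1000,4) for q in d]); print("c",P[:,1].round().astype(int).tolist(),"s",P[:,3].round().astype(int).tolist())
json.dump(dict(t=t,c=c,v=v,y=y,yc=yc,zw=zw,plan=P[:,0].tolist()),open("st.json","w"))
E
python3 dyn.py; rm -f st.json; python3 step.py 0 RRRRRRRR 142.5
```

```text
2.1 c [0, 2, 13, 36, 64, 91, 110, 119, 113, 88, 52, 15, -17, -36, -40, -33, -23, -13, -6, -1, 1, 1, -4, -20, -46, -75, -99, -115]
s [-37, -37, -37, -37, -37, -37, -37, -27, -7, -10, -10, -10, -10, -10, -3, 5, 8, 8, 6, 4, 2, 11, 31, 37, 37, 37, 37, 37]
2.4 c [0, 2, 12, 32, 59, 85, 106, 118, 117, 97, 66, 30, -4, -29, -41, -41, -33, -22, -13, -5, 0, 2, -2, -17, -41, -69, -94, -113]
s [-37, -37, -37, -37, -37, -37, -37, -27, -7, -10, -10, -10, -10, -10, -10, 1, 6, 8, 8, 6, 4, 13, 33, 37, 37, 37, 37, 37]
2.7 c [0, 2, 11, 29, 54, 79, 101, 116, 118, 104, 76, 42, 8, -20, -38, -44, -40, -31, -21, -11, -4, 1, -1, -14, -35, -61, -87, -108]
s [-37, -37, -37, -37, -37, -37, -37, -27, -7, -10, -10, -10, -10, -10, -10, -5, 3, 7, 8, 8, 6, 15, 35, 37, 37, 37, 37, 37]
(np.float64(-0.0007373904396672515), array([ 0.07063815, -0.24193026]), np.float64(0.022201067912578584))
c=0.5 v=0.0 s=-38.2 x=0.6 zw=186.8 pgeom=-18.6 fz=-3.1 (p~-4.3) grip=30
tool y (m): [-0.0012, -0.0001, -0.0011, -0.0036, -0.0065, -0.0093, -0.0113, -0.0128]
c [0, 1, 2, 5, 12, 21, 32, 45] s [-37, -37, -37, -37, -37, -37, -37, -37]
```

servo_tool:
  deltas:
    - [[0, -0.0012, 0.0148], [0, 0, 0]]
    - [[0, -0.0001, 0.012], [0, 0, 0]]
    - [[0, -0.0011, 0.01], [0, 0, 0]]
    - [[0, -0.0036, 0.0075], [0, 0, 0]]

```text
time: 8.55
tool_pos: [568.0, -62.6, 200.6]
tcp_rot: [3.141, -0.0, -0.114]
contact_force: [-1.7, 0.0, 4.8]
grip_width: 25.8
finger_force: 30.0
```

```bash
python3 step.py 4 RRRRRR 142.5
```

```text
t=8.60 cpred=4.7 cmeas=5.1 free=(5.4,26.5) cost=0.039 lag=0.4
c=5.0 v=37.1 s=-36.3 x=0.2 zw=140.7 pgeom=27.7 fz=3.7 (p~22.8) grip=30
tool y (m): [-0.006, -0.0091, -0.0112, -0.0127, -0.0134, -0.0135]
c [11, 20, 32, 44, 58, 71] s [-37, -37, -37, -37, -37, -37]
```

servo_tool:
  deltas:
    - [[0, -0.006, 0], [0, 0, 0]]
    - [[0, -0.0091, 0], [0, 0, 0]]
    - [[0, -0.0112, 0], [0, 0, 0]]
    - [[0, -0.0127, 0], [0, 0, 0]]

```text
time: 9.1
tool_pos: [572.6, -22.8, 201.2]
tcp_rot: [3.142, -0.0, -0.113]
contact_force: [-0.2, -0.7, 5.1]
grip_width: 25.6
finger_force: 30.0
```

```bash
python3 step.py 4 RRRRRR 142
```

```text
t=9.15 cpred=50.1 cmeas=46.2 free=(46.2,25.6) cost=0.032 lag=2.5
c=46.8 v=102.2 s=-37.0 x=0.3 zw=142.0 pgeom=26.4 fz=5.0 (p~28.0) grip=30
tool y (m): [-0.0156, -0.0131, -0.0125, -0.0112, -0.0095, -0.0074]
c [60, 73, 85, 97, 106, 114] s [-37, -37, -37, -37, -37, -37]
```

servo_tool:
  deltas:
    - [[0, -0.0156, 0], [0, 0, 0]]
    - [[0, -0.0131, 0], [0, 0, 0]]
    - [[0, -0.0125, 0], [0, 0, 0]]
    - [[0, -0.0112, 0], [0, 0, 0]]

```text
time: 9.65
tool_pos: [578.5, 29.2, 200.9]
tcp_rot: [3.142, -0.0, -0.113]
contact_force: [-1.0, -1.3, 5.8]
grip_width: 26.1
finger_force: 30.0
```

```bash
python3 step.py 4 RRYYYY 142
```

```text
t=9.70 cpred=98.5 cmeas=101.8 free=(101.9,25.8) cost=0.035 lag=2.0
c=101.3 v=75.5 s=-39.6 x=0.4 zw=141.9 pgeom=26.3 fz=4.1 (p~24.4) grip=30
tool y (m): [-0.0131, -0.0064, -0.0137, -0.0102, -0.0061, 0.0111]
c [110, 116, 120, 120, 116, 108] s [-37, -37, -27, -17, -7, -10]
```

servo_tool:
  deltas:
    - [[0, -0.0131, 0], [0, 0, 0]]
    - [[0, -0.0064, 0], [0, 0, 0]]
    - [[0, -0.0137, 0], [0, 0, 0]]
    - [[0, -0.0102, 0], [0, 0, 0]]

```text
time: 10.2
tool_pos: [583.5, 72.3, 201.0]
tcp_rot: [-3.141, -0.0, -0.113]
contact_force: [-0.1, -1.3, 5.7]
grip_width: 25.9
finger_force: 30.0
```

```bash
python3 step.py 4 YYYYYY 142
```

```text
t=10.25 cpred=117.0 cmeas=130.0 free=(130.0,26.7) cost=0.046 lag=2.0
c=128.0 v=-14.6 s=-22.9 x=0.4 zw=141.9 pgeom=27.5 fz=4.3 (p~25.2) grip=30
tool y (m): [-0.0062, 0.0025, 0.0129, 0.0155, 0.018, 0.0193]
c [124, 116, 104, 88, 70, 51] s [-15, -9, -10, -10, -10, -10]
```

```bash
cat > fit.py <<'E'
import numpy as np
from scipy.optimize import least_squares
from dyn import *
def run(u,H,c0):
    c,v,m,off=u[0],u[1],u[2],u[3]; out=[c-c0]; c-=off
    for g in H:
        n=len(g['path'])-1; tt=np.r_[np.arange(n+1)*DT,9]; pp=np.r_[g['path'],g['path'][-1]]; D=g['D']
        yt=lambda t:np.interp(t,tt,pp)+g['e0']+(g['e1']-g['e0'])*t/D-off
        c,v=sim(c,v,yt,lambda t:g['z0']+(g['z1']-g['z0'])*t/D,D,m,n=60); out.append(c+off-g['cm'])
    return np.array(out),c+off,v
# note: off = guide zero offset; tool y shifted likewise so s is unchanged
def fit(H,c0,v0):
    f=lambda u:np.r_[run(u,H,c0)[0]/1.,(u[1]-v0)/20,(u[2]-2.4)/.2,u[3]/5]
    r=least_squares(f,(c0,v0,2.4,0.)); e,c,v=run(r.x,H,c0); return c,v,r.x,e
E
python3 - <<'E'
import json
from fit import *
H=[];y=-31.7;e=.4
for d,cm,e1,z0,z1 in(([6,9.1,11.2,12.7],46.2,2.5,140.7,142),([15.6,13.1,12.5,11.2],101.8,2.,142,141.9),([13.1,6.4,13.7,10.2],130.,2.,141.9,141.9)):
    p=np.r_[y,y+np.cumsum(d)].tolist(); H.append(dict(path=p,e0=e,e1=e1,z0=z0,z1=z1,D=.55,cm=cm)); y=p[-1]; e=e1
c,v,u,er=fit(H,5.1,30); print(c,v,u,er)
json.dump(dict(H=H,c0=5.1,v0=30),open("hist.json","w"))
P=plan(c-u[3],v,y-u[3],[142]*60,"YYYYYYYY",m=u[2]); d=np.diff(np.r_[y-u[3],P[:,0]])
print([round(float(-q)/1000,4) for q in d],P[:,1:].round(0).tolist())
E
```

```text
129.72148888451346 -0.5854042735885527 [ 5.03359428 25.7762064   2.52351354  7.34581072] [-0.06640572 -0.07527283  0.6638128  -0.27851112]
[-0.0082, -0.0043, 0.0133, 0.0133, 0.0158, 0.0175, 0.0182, 0.0181] [[121.0, -29.0, -17.0], [115.0, -62.0, -7.0], [105.0, -93.0, -10.0], [92.0, -117.0, -10.0], [76.0, -134.0, -10.0], [58.0, -144.0, -10.0], [40.0, -147.0, -10.0], [22.0, -142.0, -10.0]]
```

servo_tool:
  deltas:
    - [[0, -0.0082, 0], [0, 0, 0]]
    - [[0, -0.0043, 0], [0, 0, 0]]
    - [[0, 0.0133, 0], [0, 0, 0]]
    - [[0, 0.0133, 0], [0, 0, 0]]

```text
time: 10.75
tool_pos: [581.7, 57.5, 201.0]
tcp_rot: [-3.142, -0.0, -0.113]
contact_force: [-0.5, 0.9, 5.1]
grip_width: 25.9
finger_force: 30.0
```

```bash
cat > step2.py <<'E'
import sys,json
from trk import *; from fit import *
# args: executed tool-y shifts (mm, as commanded), phases, zw target
d=[-float(q) for q in sys.argv[1].split(",")]; ph,zt=sys.argv[2],float(sys.argv[3])
im=bot.capture("scene"); o=bot.get_obs(); y,x,zw=tool(o); h=json.load(open("hist.json")); H=h['H']; L=H[-1]
path=np.r_[L['path'][-1],L['path'][-1]+np.cumsum(d)].tolist(); D=len(d)*DT+.05; yc=path[-1]
g=dict(path=path,e0=L['e1'],e1=y-yc,z0=L['z1'],z1=zw,D=D,cm=0)
_,c,v,=run(fit(H,h['c0'],h['v0'])[2],H+[g],h['c0']); cp=c
cm,(c2,p2),cost=track(im,cp,max(0,170-(y-cp)**2/840-zw),30); g['cm']=cm; H.append(g)
if len(H)>5:   # slide the window
    u=fit(H,h['c0'],h['v0'])[2]; _,_,v1=run(u,H[:1],h['c0']); h['c0'],h['v0']=H[0]['cm'],v1; h['H']=H=H[1:]
c,v,u,e=fit(H,h['c0'],h['v0']); json.dump(h,open("hist.json","w"))
s=y-c; fz=o['contact_force'][2]
print(f"t={o['time']:.2f} cpred={cp:.1f} cmeas={cm:.1f} free=({c2:.1f},{p2:.1f}) cost={cost:.3f} lag={y-yc:.1f} m,off={u[2:].round(2)} err={e.round(1)}")
print(f"c={c:.1f} v={v:.1f} s={s:.1f} x={x:.1f} zw={zw:.1f} pgeom={170-s*s/840-zw:.1f} fz={fz:.1f} (p~{(fz+2)/.25:.1f}) grip={o['finger_force']:.0f}")
P=plan(c-u[3],v,yc-u[3],[zt]*60,ph,m=u[2],s=s); dd=np.diff(np.r_[yc-u[3],P[:,0]])
print("tool y (m):",[round(float(-q)/1000,4) for q in dd]); print("c",(P[:,1]+u[3]).round().astype(int).tolist(),"s",P[:,3].round().astype(int).tolist())
E
python3 step2.py -8.2,-4.3,13.3,13.3 YYYYYYYY 142
```

```text
t=10.80 cpred=92.0 cmeas=103.7 free=(103.8,27.3) cost=0.038 lag=-1.8 m,off=[2.78 8.35] err=[ 0.1 -0.2 -0.2  1.2 -0.4]
c=103.3 v=-98.2 s=-16.1 x=0.4 zw=141.9 pgeom=27.8 fz=5.0 (p~27.9) grip=30
tool y (m): [0.0091, 0.0152, 0.0163, 0.0167, 0.0163, 0.0153, 0.0136, 0.0114]
c [90, 75, 58, 42, 25, 10, -3, -15] s [-10, -10, -10, -10, -10, -10, -10, -10]
```

servo_tool:
  deltas:
    - [[0, 0.0051, 0], [0, 0, 0]]
    - [[0, 0.0152, 0], [0, 0, 0]]
    - [[0, 0.0163, 0], [0, 0, 0]]

```text
time: 11.18
tool_pos: [577.6, 21.0, 201.0]
tcp_rot: [-3.141, -0.0, -0.113]
contact_force: [-0.1, 0.4, 6.0]
grip_width: 26.1
finger_force: 30.0
```

```bash
sed -i 's/-10,10) if/-6,6) if/' dyn.py; python3 step2.py 5.1,15.2,16.3 YYYYYYYY 142
```

```text
t=11.22 cpred=51.2 cmeas=45.0 free=(45.2,27.3) cost=0.034 lag=-2.2 m,off=[2.67 8.35] err=[-0.  -0.2  0.4  1.6 -2.2  0.7]
c=45.7 v=-149.8 s=4.4 x=0.4 zw=141.8 pgeom=28.1 fz=4.8 (p~27.1) grip=30
tool y (m): [0.0313, 0.019, 0.0169, 0.0147, 0.0118, 0.0086, 0.0051, 0.001]
c [27, 8, -9, -23, -35, -44, -49, -51] s [-6, -6, -6, -6, -6, -6, -6, -5]
```

servo_tool:
  deltas:
    - [[0, 0.0265, 0], [0, 0, 0]]
    - [[0, 0.021, 0], [0, 0, 0]]
    - [[0, 0.0187, 0], [0, 0, 0]]

```text
time: 11.6
tool_pos: [570.0, -45.3, 200.9]
tcp_rot: [-3.141, -0.0, -0.114]
contact_force: [-0.8, 0.0, 5.4]
grip_width: 26.0
finger_force: 30.0
```

```bash
python3 step2.py 26.5,21,18.7 YYYYYYYY 142
```

```text
t=11.65 cpred=-15.1 cmeas=-28.1 free=(-27.7,27.2) cost=0.040 lag=-2.8 m,off=[2.83 2.29] err=[-0.9  1.9  2.5 -2.8 -2.9  1.8]
c=-26.3 v=-147.2 s=9.7 x=0.4 zw=141.8 pgeom=28.1 fz=4.8 (p~27.2) grip=30
tool y (m): [0.0304, 0.0204, 0.0108, 0.0067, 0.0024, -0.0073, -0.0107, -0.008]
c [-44, -59, -69, -76, -78, -77, -72, -65] s [0, -6, -6, -6, -6, 0, 5, 6]
```

The fit residuals point to a timing slip. The picture is taken when the camera call begins, 0.05 s before my state reading, so I'll fix that in the fit.

```bash
python3 - <<'E'
s=open("fit.py").read()
s=s.replace("""c,v=sim(c,v,yt,lambda t:g['z0']+(g['z1']-g['z0'])*t/D,D,m,n=60); out.append(c+off-g['cm'])""",
"""zf=lambda t:g['z0']+(g['z1']-g['z0'])*t/D; B=D-.05
        c,v=sim(c,v,yt,zf,B,m,n=50); out.append(c+off-g['cm']); c,v=sim(c,v,lambda t:yt(B+t),lambda t:zf(B+t),.05,m,n=6)""")
s=s.replace("c0=","c0=").replace("out=[c-c0]","out=[c-.05*v-c0]")
open("fit.py","w").write(s)
import json
from fit import *
h=json.load(open("hist.json")); H=h['H']
c,v,u,e=fit(H,h['c0'],h['v0']); print(c,v,u,e,len(H)); y=H[-1]['path'][-1]; print("s",y+H[-1]['e1']-c)
P=plan(c-u[3],v,y-u[3],[142]*60,"Y"*10,m=u[2],s=y+H[-1]['e1']-c); d=np.diff(np.r_[y-u[3],P[:,0]])
print([round(float(-q)/1000,4) for q in d],(P[:,1:]).round(0).tolist())
E
grep -n "h\['c0'\],h\['v0'\]=H" step2.py
```

```text
-36.250974390442806 -160.86171973657395 [51.31627344 97.68637194  2.73996368  4.84399931] [ 0.23195484 -1.1354769   1.37129366 -0.10668153 -0.03964122 -0.04961837] 5
s 19.606637249144736
[0.0322, 0.0267, 0.0179, 0.0073, 0.002, -0.0098, -0.012, -0.0098, -0.0121, -0.0139] [[-60.0, -147.0, 10.0], [-77.0, -118.0, -0.0], [-89.0, -80.0, -6.0], [-97.0, -38.0, -6.0], [-99.0, 4.0, -6.0], [-96.0, 40.0, 1.0], [-89.0, 67.0, 6.0], [-79.0, 88.0, 6.0], [-67.0, 105.0, 6.0], [-53.0, 116.0, 6.0]]
11:    u=fit(H,h['c0'],h['v0'])[2]; _,_,v1=run(u,H[:1],h['c0']); h['c0'],h['v0']=H[0]['cm'],v1; h['H']=H=H[1:]
```

servo_tool:
  deltas:
    - [[0, 0.037, 0], [0, 0, 0]]
    - [[0, 0.0245, 0], [0, 0, 0]]
    - [[0, 0.0155, 0], [0, 0, 0]]

```text
time: 12.02
tool_pos: [561.2, -122.2, 201.0]
tcp_rot: [3.142, -0.0, -0.114]
contact_force: [-0.1, -0.3, 6.0]
grip_width: 26.0
finger_force: 30.0
```

```bash
python3 step2.py 37,24.5,15.5 YYYYYYYY 142
```

```text
t=12.07 cpred=-84.8 cmeas=-88.4 free=(-88.0,27.2) cost=0.039 lag=-2.7 m,off=[2.92 1.02] err=[-0.4  1.4 -0.2 -0.1 -1.2  0.6]
c=-91.6 v=-70.0 s=-1.9 x=0.3 zw=141.8 pgeom=28.2 fz=5.1 (p~28.3) grip=30
tool y (m): [0.0132, 0.0014, -0.0107, -0.0113, -0.0098, -0.012, -0.0137, -0.0147]
c [-98, -99, -96, -89, -80, -68, -54, -39] s [-6, -6, 1, 6, 6, 6, 6, 6]
```

servo_tool:
  deltas:
    - [[0, 0.011, 0], [0, 0, 0]]
    - [[0, 0.002, 0], [0, 0, 0]]
    - [[0, -0.0075, 0], [0, 0, 0]]
    - [[0, -0.011, 0], [0, 0, 0]]

```text
time: 12.58
tool_pos: [562.0, -115.7, 200.9]
tcp_rot: [-3.142, -0.0, -0.114]
contact_force: [0.3, 0.2, 5.8]
grip_width: 26.0
finger_force: 30.0
```

```bash
python3 step2.py 11,2,-7.5,-11 YYYYYYYYYY 142
```

```text
t=12.62 cpred=-84.8 cmeas=-93.0 free=(-92.5,27.2) cost=0.044 lag=1.6 m,off=[ 2.9  -1.22] err=[-0.1  0.4  0.7 -0.9 -0.3  0.2]
c=-89.5 v=68.4 s=5.8 x=0.3 zw=141.9 pgeom=28.1 fz=5.0 (p~27.9) grip=30
tool y (m): [-0.0117, -0.0122, -0.0137, -0.0147, -0.0149, -0.0146, -0.0137, -0.0122, -0.0102, -0.008]
c [-80, -67, -54, -39, -24, -9, 4, 16, 27, 35] s [6, 6, 6, 6, 6, 6, 6, 6, 6, 6]
```

servo_tool:
  deltas:
    - [[0, -0.0117, 0], [0, 0, 0]]
    - [[0, -0.0122, 0], [0, 0, 0]]
    - [[0, -0.0137, 0], [0, 0, 0]]
    - [[0, -0.0147, 0], [0, 0, 0]]

```text
time: 13.12
tool_pos: [568.0, -63.2, 201.0]
tcp_rot: [-3.141, -0.0, -0.114]
contact_force: [-1.1, 0.9, 5.0]
grip_width: 25.9
finger_force: 30.0
```

```bash
python3 step2.py -11.7,-12.2,-13.7,-14.7 YYYYYYYYYY 142
```

```text
t=13.18 cpred=-34.8 cmeas=-34.0 free=(-33.7,27.2) cost=0.035 lag=2.4 m,off=[ 2.73 -2.87] err=[-0.2  1.1 -1.1 -1.   1.5 -0.4]
c=-28.1 v=125.6 s=-2.5 x=0.4 zw=141.9 pgeom=28.1 fz=5.0 (p~28.0) grip=30
tool y (m): [-0.0267, -0.0149, -0.0133, -0.0112, -0.0087, -0.0058, -0.0029, 0.0035, 0.0063, 0.0069]
c [-12, 3, 16, 27, 36, 42, 45, 45, 42, 39] s [6, 6, 6, 6, 6, 6, 6, 2, -2, -5]
```

servo_tool:
  deltas:
    - [[0, -0.0235, 0], [0, 0, 0]]
    - [[0, -0.0165, 0], [0, 0, 0]]
    - [[0, -0.0142, 0], [0, 0, 0]]
    - [[0, -0.0119, 0], [0, 0, 0]]

```text
time: 13.68
tool_pos: [575.6, 2.8, 201.0]
tcp_rot: [-3.141, -0.001, -0.113]
contact_force: [-0.2, 0.3, 4.8]
grip_width: 26.0
finger_force: 30.0
```

```bash
python3 step2.py -23.5,-16.5,-14.2,-11.9 YYYYYYYYYYYY 142
```

```text
t=13.72 cpred=29.9 cmeas=29.2 free=(29.4,27.4) cost=0.037 lag=2.2 m,off=[ 2.73 -2.54] err=[ 0.7 -1.4 -1.2  1.6  0.5 -0.3]
c=32.7 v=73.1 s=2.6 x=0.4 zw=142.0 pgeom=28.0 fz=5.0 (p~27.8) grip=30
tool y (m): [-0.0135, -0.005, -0.0015, 0.0057, 0.0069, 0.0073, 0.0055, 0.0061, 0.0065, 0.0066, 0.0063, 0.0058]
c [41, 46, 47, 47, 44, 39, 34, 28, 21, 15, 8, 2] s [6, 6, 6, 1, -3, -6, -6, -6, -6, -6, -6, -6]
```

servo_tool:
  deltas:
    - [[0, -0.0125, 0], [0, 0, 0]]
    - [[0, -0.0055, 0], [0, 0, 0]]
    - [[0, -0.001, 0], [0, 0, 0]]
    - [[0, 0.004, 0], [0, 0, 0]]
    - [[0, 0.007, 0], [0, 0, 0]]

```text
time: 14.35
tool_pos: [576.5, 10.2, 201.0]
tcp_rot: [-3.141, -0.001, -0.113]
contact_force: [-0.3, 0.7, 4.2]
grip_width: 25.9
finger_force: 30.0
```

```bash
python3 step2.py -12.5,-5.5,-1,4,7 YYYYYYYYYYYYGGGGGGGGGGGG 142
```

```text
t=14.40 cpred=40.1 cmeas=44.7 free=(44.9,27.5) cost=0.034 lag=-0.7 m,off=[ 2.7  -1.29] err=[ 0.4 -1.3  0.8 -0.   0.  -0. ]
c=43.2 v=-32.9 s=-2.7 x=0.5 zw=141.9 pgeom=28.1 fz=5.3 (p~29.4) grip=30
tool y (m): [0.0087, 0.0057, 0.0063, 0.0065, 0.0064, 0.0061, 0.0056, 0.0047, 0.0037, 0.0017, -0.0002, -0.001, -0.0099, -0.0096, -0.0085, -0.0052, 0.0059, 0.0079, 0.0095, 0.0106, 0.0113, 0.0112, 0.0109, 0.0099]
c [38, 33, 26, 20, 13, 7, 2, -3, -7, -9, -11, -11, -11, -12, -13, -17, -23, -31, -40, -51, -62, -73, -84, -94] s [-6, -6, -6, -6, -6, -6, -6, -6, -6, -5, -3, -2, 8, 18, 28, 37, 37, 37, 37, 37, 37, 37, 37, 37]
```

servo_tool:
  deltas:
    - [[0, 0.008, 0], [0, 0, 0]]
    - [[0, 0.006, 0], [0, 0, 0]]
    - [[0, 0.0063, 0], [0, 0, 0]]
    - [[0, 0.0065, 0], [0, 0, 0]]
    - [[0, 0.0064, 0], [0, 0, 0]]

```text
time: 15.02
tool_pos: [572.6, -23.2, 201.0]
tcp_rot: [-3.142, -0.0, -0.113]
contact_force: [-0.6, 0.1, 5.3]
grip_width: 25.8
finger_force: 30.0
```

```bash
python3 step2.py 8,6,6.3,6.5,6.4 YYYYYYYGGGGGGGGGGGG 142
```

```text
t=15.07 cpred=11.5 cmeas=4.3 free=(4.5,27.4) cost=0.037 lag=-0.8 m,off=[ 2.51 -1.54] err=[-0.  -0.2  0.1  1.1 -1.4  0.3]
c=1.3 v=-67.2 s=5.8 x=0.5 zw=141.9 pgeom=28.1 fz=5.4 (p~29.4) grip=30
tool y (m): [0.0191, 0.009, 0.0055, 0.0036, -0.0001, -0.0031, -0.0035, -0.0118, -0.0114, -0.01, -0.0038, 0.0044, 0.0066, 0.0082, 0.0094, 0.0101, 0.0103, 0.0099, 0.0092]
c [-7, -14, -20, -23, -25, -25, -24, -22, -20, -20, -23, -27, -34, -42, -51, -61, -72, -82, -91] s [-4, -6, -6, -6, -4, -1, 1, 11, 21, 31, 37, 37, 37, 37, 37, 37, 37, 37, 37]
```

servo_tool:
  deltas:
    - [[0, 0.0165, 0], [0, 0, 0]]
    - [[0, 0.0105, 0], [0, 0, 0]]
    - [[0, 0.006, 0], [0, 0, 0]]
    - [[0, 0.0036, 0], [0, 0, 0]]

```text
time: 15.58
tool_pos: [568.5, -59.7, 201.0]
tcp_rot: [3.142, -0.0, -0.114]
contact_force: [-0.6, -0.5, 5.6]
grip_width: 25.9
finger_force: 30.0
```

```bash
python3 step2.py 16.5,10.5,6,3.6 YYGGGGGGGGGGGG 142
```

```text
t=15.62 cpred=-24.5 cmeas=-23.4 free=(-23.1,26.9) cost=0.041 lag=-0.6 m,off=[ 2.47 -1.  ] err=[-0.1 -0.   1.2 -1.4  0.2  0.1]
c=-24.2 v=-14.4 s=-5.1 x=0.5 zw=141.9 pgeom=28.1 fz=4.7 (p~26.7) grip=30
tool y (m): [-0.0007, -0.0035, -0.0115, -0.0112, -0.0101, -0.0051, 0.0042, 0.0063, 0.008, 0.0091, 0.0099, 0.01, 0.0096, 0.0089]
c [-25, -24, -23, -22, -22, -24, -28, -34, -42, -51, -61, -71, -81, -90] s [-3, 0, 10, 20, 30, 37, 37, 37, 37, 37, 37, 37, 37, 37]
```

servo_tool:
  deltas:
    - [[0, -0.0007, 0], [0, 0, 0]]
    - [[0, -0.0035, 0], [0, 0, 0]]
    - [[0, -0.0115, 0], [0, 0, 0]]
    - [[0, -0.0112, 0], [0, 0, 0]]
    - [[0, -0.0101, 0], [0, 0, 0]]

```text
time: 16.25
tool_pos: [572.8, -22.1, 201.0]
tcp_rot: [-3.141, -0.0, -0.113]
contact_force: [-1.0, 0.0, 5.1]
grip_width: 25.8
finger_force: 30.0
```

```bash
python3 step2.py -0.7,-3.5,-11.5,-11.2,-10.1 GGGGGGGGGGGG 142
```

```text
t=16.30 cpred=-22.3 cmeas=-11.4 free=(-11.3,26.8) cost=0.034 lag=1.8 m,off=[2.31 1.27] err=[-0.3  1.5 -1.5 -0.5  1.2 -0.3]
c=-11.2 v=4.9 s=21.3 x=0.4 zw=141.9 pgeom=27.5 fz=4.8 (p~27.3) grip=30
tool y (m): [-0.0113, -0.0028, 0.0058, 0.0081, 0.01, 0.0112, 0.0118, 0.0117, 0.0111, 0.0098, 0.0082, 0.0062]
c [-12, -15, -20, -29, -39, -50, -62, -73, -84, -94, -102, -108] s [31, 37, 37, 37, 37, 37, 37, 37, 37, 37, 37, 37]
```

servo_tool:
  deltas:
    - [[0, -0.013, 0], [0, 0, 0]]
    - [[0, -0.004, 0], [0, 0, 0]]
    - [[0, 0.005, 0], [0, 0, 0]]
    - [[0, 0.0081, 0], [0, 0, 0]]

```text
time: 16.8
tool_pos: [573.0, -19.5, 201.0]
tcp_rot: [3.141, -0.0, -0.113]
contact_force: [0.8, 0.1, 4.8]
grip_width: 25.7
finger_force: 30.0
```

```bash
python3 step2.py -13,-4,5,8.1 GGGGGGGGGGGG 142
```

```text
t=16.85 cpred=-35.2 cmeas=-12.0 free=(-12.4,26.8) cost=0.047 lag=-1.9 m,off=[2.25 3.96] err=[ 0.7 -3.  -1.9  1.   5.3 -2.1]
c=-16.9 v=-57.5 s=27.2 x=0.5 zw=141.9 pgeom=27.3 fz=4.8 (p~27.3) grip=30
tool y (m): [0.0002, 0.01, 0.0112, 0.0119, 0.0118, 0.0112, 0.01, 0.0082, 0.0063, 0.0039, 0.0017, -0.0006]
c [-25, -35, -46, -58, -70, -81, -91, -99, -106, -110, -111, -111] s [37, 37, 37, 37, 37, 37, 37, 37, 37, 37, 37, 37]
```

The measurement has broken away from the model, so I'll check the tracker by eye.

```bash
python3 - <<'E'
from trk import *
o=bot.get_obs(); im=bot.capture("scene"); cv2.imwrite("pics/s4.png",im[:,:,::-1])
print(o['time'],tool(o),bot.get_obs()['time'],tool(bot.get_obs())); ch=chroma(im)
print([(c,round(float(np.minimum(np.abs(samp(ch,c,27.)-REF),.1).sum()),2)) for c in range(-50,6,4)], track(im,-20,27))
def crop(): return cv2.resize(im[150:320,200:400,::-1],None,fx=4,fy=3.5,interpolation=3)
b=crop()
for c,col in((-12,(255,0,255)),(-35,(255,255,0))):
    for y in(-45,0,45):
        q=proj(S,[O+k*X+(y+c)*G-[0,0,27+y*y/800] for k in(18,29)]); q=((q-[200,150]+.5)*[4,3.5]).astype(int)
        cv2.line(b,tuple(map(int,q[0])),tuple(map(int,q[1])),col,1)
cv2.imwrite("pics/s4c.png",b)
E
```

```text
16.85 (np.float64(10.257390768979645), np.float64(0.47864860229359973), np.float64(141.85110825626816)) 16.9 (np.float64(10.631500928735761), np.float64(0.42866364054556955), np.float64(141.854159801126))
[(-50, 34.04), (-46, 34.91), (-42, 34.8), (-38, 33.65), (-34, 32.76), (-30, 31.99), (-26, 31.2), (-22, 27.87), (-18, 20.16), (-14, 11.48), (-10, 24.72), (-6, 29.71), (-2, 30.82), (2, 30.93)] (np.float64(-15.0), array([-14.92177283,  26.70790756]), np.float64(0.038394683718681336))
```

View pics/s4c.png

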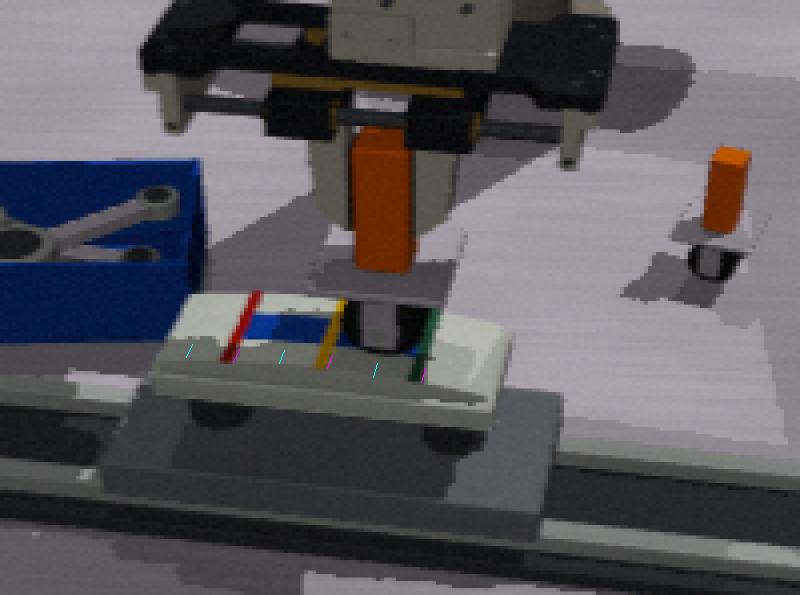

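The tracker is correct: c was about -15 with the wheel between yellow and green. The velocity estimate was the weak part, so I'll restart the estimator from here and ease the press slightly.

```bash
python3 - <<'E'
import json
s=open("step2.py").read()
s=s.replace("L=H[-1]","L=H[-1] if H else h['L']").replace("len(H)>5","len(H)>3")
open("step2.py","w").write(s)
s=open("fit.py").read(); s=s.replace("(u[1]-v0)/20","(u[1]-v0)/15").replace("u[3]/5","u[3]/3")
open("fit.py","w").write(s)
from dyn import *
yc=12.2
json.dump(dict(H=[],L=dict(path=[yc],e1=-1.6,z1=141.85),c0=-15.,v0=-54.),open("hist.json","w"))
P=plan(-17.5,-54,yc,[142,143,144,145]+[145]*20,"G"*12,m=2.4,s=28); d=np.diff(np.r_[yc,P[:,0]])
print([round(float(-q)/1000,4) for q in d],P[:,1:].round().tolist())
E
```

```text
[0.0004, 0.0095, 0.0107, 0.0112, 0.0109, 0.0103, 0.0091, 0.0076, 0.0057, 0.0036, 0.0014, -0.0005] [[-25.0, -69.0, 37.0], [-35.0, -82.0, 37.0], [-45.0, -88.0, 37.0], [-57.0, -89.0, 37.0], [-68.0, -86.0, 37.0], [-78.0, -78.0, 37.0], [-87.0, -67.0, 37.0], [-94.0, -53.0, 37.0], [-100.0, -38.0, 37.0], [-104.0, -21.0, 37.0], [-105.0, -4.0, 37.0], [-105.0, 11.0, 37.0]]
```

servo_tool:
  deltas:
    - [[0, 0.0004, -0.001], [0, 0, 0]]
    - [[0, 0.0095, -0.001], [0, 0, 0]]
    - [[0, 0.0107, -0.001], [0, 0, 0]]

```text
time: 17.27
tool_pos: [570.6, -40.1, 204.0]
tcp_rot: [3.141, -0.0, -0.113]
contact_force: [0.4, 0.3, 3.8]
grip_width: 25.9
finger_force: 30.0
```

```bash
python3 step2.py 0.4,9.5,10.7 GGGGGGGGGGGG 145
```

```text
t=17.32 cpred=-49.4 cmeas=-41.9 free=(-41.8,23.0) cost=0.042 lag=-2.2 m,off=[2.41 0.15] err=[ 0.1 -0.1]
c=-45.9 v=-78.4 s=35.2 x=0.4 zw=145.0 pgeom=23.6 fz=4.1 (p~24.5) grip=30
tool y (m): [0.0104, 0.0099, 0.0094, 0.0084, 0.007, 0.0053, 0.0035, 0.0017, -0.0003, -0.0017, -0.0032, -0.0042]
c [-56, -66, -75, -83, -90, -96, -99, -101, -101, -99, -96, -92] s [37, 37, 37, 37, 37, 37, 37, 37, 37, 37, 37, 37]
```

servo_tool:
  deltas:
    - [[0, 0.0104, 0], [0, 0, 0]]
    - [[0, 0.0099, 0], [0, 0, 0]]
    - [[0, 0.0094, 0], [0, 0, 0]]
    - [[0, 0.0084, 0], [0, 0, 0]]

```text
time: 17.82
tool_pos: [566.3, -78.0, 203.9]
tcp_rot: [3.141, -0.0, -0.114]
contact_force: [0.7, 0.6, 4.4]
grip_width: 26.2
finger_force: 30.0
```

```bash
python3 step2.py 10.4,9.9,9.4,8.4 GGGGGGGGGGGG 145
```

```text
t=17.88 cpred=-84.8 cmeas=-84.6 free=(-84.0,22.3) cost=0.054 lag=-1.8 m,off=[ 2.39 -1.05] err=[ 0.2 -0.5  0.2]
c=-87.4 v=-57.7 s=39.1 x=0.3 zw=144.8 pgeom=23.4 fz=2.8 (p~19.1) grip=30
tool y (m): [0.0104, 0.0048, 0.0029, 0.001, -0.0008, -0.0023, -0.0036, -0.0046, -0.0055, -0.0059, -0.006, -0.0058]
c [-94, -99, -102, -103, -102, -100, -96, -91, -86, -80, -74, -68] s [37, 37, 37, 37, 37, 37, 37, 37, 37, 37, 37, 37]
```

servo_tool:
  deltas:
    - [[0, 0.0095, 0.001], [0, 0, 0]]
    - [[0, 0.005, 0.0005], [0, 0, 0]]
    - [[0, 0.0029, 0], [0, 0, 0]]
    - [[0, 0.001, 0], [0, 0, 0]]
    - [[0, -0.0008, 0], [0, 0, 0]]

```text
time: 18.5
tool_pos: [564.3, -94.7, 202.4]
tcp_rot: [3.142, -0.0, -0.113]
contact_force: [0.4, 1.1, 4.9]
grip_width: 25.8
finger_force: 30.0
```

```bash
python3 step2.py 9.5,5,2.9,1,-0.8 GGGGGGGGGGGG 143.5
```

```text
t=18.55 cpred=-101.6 cmeas=-104.2 free=(-103.7,23.8) cost=0.049 lag=0.2 m,off=[ 2.43 -1.73] err=[ 0.2 -0.4 -0.   0.1]
c=-103.8 v=8.2 s=39.9 x=0.3 zw=143.3 pgeom=24.8 fz=5.1 (p~28.3) grip=30
tool y (m): [0.0011, -0.0028, -0.0038, -0.0046, -0.0051, -0.0053, -0.0053, -0.0049, -0.0045, -0.0036, -0.0028, -0.0019]
c [-102, -99, -96, -91, -86, -81, -75, -70, -66, -62, -59, -58] s [37, 37, 37, 37, 37, 37, 37, 37, 37, 37, 37, 37]
```

servo_tool:
  deltas:
    - [[0, 0.0005, 0], [0, 0, 0]]
    - [[0, -0.003, 0], [0, 0, 0]]
    - [[0, -0.0038, 0], [0, 0, 0]]
    - [[0, -0.0046, 0], [0, 0, 0]]
    - [[0, -0.0055, -0.03], [0, 0, 0]]
    - [[0, -0.0055, -0.05], [0, 0, 0]]
    - [[0, -0.004, -0.04], [0, 0, 0]]
    - [[0, 0, -0.015], [0, 0, 0]]
    - [[0, 0, 0], [0, 0, 0]]
    - [[0, 0, 0], [0, 0, 0]]
    - [[0, 0, 0], [0, 0, 0]]
    - [[0, 0, 0], [0, 0, 0]]
    - [[0, 0, 0], [0, 0, 0]]
    - [[0, 0, 0], [0, 0, 0]]
    - [[0, 0, 0], [0, 0, 0]]
    - [[0, 0, 0], [0, 0, 0]]

```text
time: 20.55
tool_pos: [567.3, -69.0, 337.5]
tcp_rot: [3.141, -0.0, -0.113]
contact_force: [-0.6, 0.6, -1.8]
grip_width: 25.9
finger_force: 30.0
```

```bash
python3 - <<'E'
from trk import *
im=bot.capture("scene"); cv2.imwrite("pics/s5.png",im[:,:,::-1]); o=bot.get_obs()
print(o['time'],o['tool_pos'],o['contact_force'],o['finger_force'],o['dq'].round(3),track(im,0,0,110))
cv2.imwrite("pics/s5c.png",cv2.resize(im[60:320,150:450,::-1],None,fx=2,fy=2))
E
```

```text
20.6 [567.27209605 -69.0044374  337.43319153] [ 0.1608008   0.99214548 -1.87467532] 29.99986857175827 [ 0.     0.001 -0.001 -0.001 -0.    -0.001] (np.float64(58.915544241513544), array([58.89549174,  0.11663764]), np.float64(0.017501096892356873))
```

View pics/s5c.png

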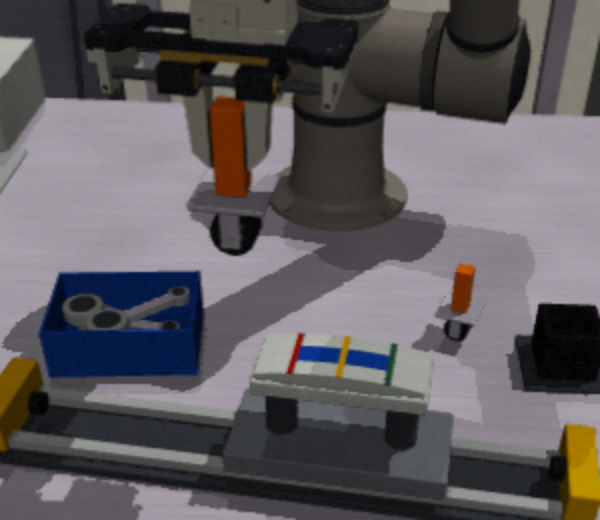

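The view shows the tool held upright, well above the cover, which has sprung back up, and the bin and decoy untouched. I'm handing the job in.

```bash
python3 -c "
from plant import bot
print(bot.close_job())"
```

```text
the job is handed in; nothing more can be done
None
```

I rolled the trim strip from red through yellow to green at an estimated 5.5–7 N without lifting, with the carriage staying within about 0.13 m, and handed the job in at about 20.6 s with the tool held clear above the cover; the hand-in returned no verdict.

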